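# Unscrew the gearbox filler cap and lay it in the tray

## Robot

A 6-joint arm with a two-finger parallel gripper is mounted at the origin on the work surface. World frame = base frame: x ahead of the robot, y to its left, z up, the work surface at z = 0. Lengths are in mm, angles in rad, forces in N, time in s.
With the tool pointing down it reaches from about 400 to 925 mm from the base axis. Payload 12.5 kg.
Tool frame: the origin (TCP) lies at the very end of the fingers, on their centre line; the grasp point (between the pads) lies env.grip_point_offset behind it (env.grip_point_offset is the distance from the TCP to the grasp point, in mm); y points along the fingers, z is the direction in which the jaws open and shut, and the axes are right-handed (so a half turn about y gives the same grasp; the last joint's range is limited). The gripper opens to 95 mm and grips with 3 to 60 N. Pads are 20 mm wide; open, the fingers measure 119 mm over their backs; the gripper's body (75 mm by 180 mm) begins 59 mm behind the grasp point.
Start: joints at [-1.249, 0.491, 1.559, -0, 1.092, -0.106], TCP at [259.318, -568.684, 214.661] pointing down, gripper open.
Joint ranges: [-3.1, 3.1], [-0.84, 2.19], [0.05, 2.79], [-1.13, 4.28], [0.06, 2.93], [-2.69, 2.69]. Speed limits (rad/s): [2.22, 2.22, 2.79, 3.14, 3.14, 3.14].

## Interface

Orientations are given as [roll, pitch, yaw] about the fixed x, y, z axes, in that order (R = Rz(yaw) Ry(pitch) Rx(roll)).
In Python, from cell import readout, read_camera, env, nets gives the robot as it stands.
- The arm moves only by the tool apply_moves, never from a script. Its argument "increments" is a list of rows, each a list of 3 entries, a list of its own where there are three numbers: the shift along the tool's x, y, z in cm, then the turn, a rotation vector about the tool's x, y, z in degrees, then the finger opening in cm, from 0 to 9.51. A call has exactly 5 rows; each row shifts and turns the pose as measured when the row begins, along the tool's axes as they then stand; what a row does not reach is not made up. A row lasts 1/8 s, in which the tool goes at most 62.5 mm and 10.7 degrees, less where a joint would pass 70% of its speed; a pose out of reach is approached as far as the arm can. A call with a gripper value outside its range is refused whole. The fingers move at their own pace and stop on an object; the grip force is fixed at half the most. Time passes only in rows, so rows that do not move let the fingers close, or fill a call up. It gives the time, the measured TCP pose, the force and the opening at its end, in the units of the state.
- readout.state(): the state, without advancing time (a new reading comes with each control period).
- read_camera(name): name is "side" or "top"; returns a dict with "img" (384x512x3 uint8, red, green, blue), "vfov" (degrees; the focal length in pixels is half the picture's height over the tangent of half this angle, whatever the lens; pixels are square), "cx", "cy" (the principal point, pixels), "rvec" (rotation vector, rad) and "tvec" (3), from world to camera coordinates, as OpenCV has them. Camera axes: x right, y down, z forward; pixel columns grow to the right and rows downward; lengths in mm; the calibration is good to about 2 mm. A picture is of the moment at which its call begins. There is no depth.
- env.job_done(): hands the job in, once; it reports no verdict.
Trained networks look in a picture, given as the dict that the camera call returned (one of the last four; its "shot" number tells which), for a name from the list of things; names that differ only in an ending like _2 or _b are one class to them, and where a whole thing is asked for, a point or a joint stands for the part that bears it (a point fixed in the world has none). Each returns a list of dicts, best first, with "confidence" (0 to 1); they miss things now and then, are a little off and sometimes report something else, mostly with a low value. They report only what shows in the picture. A call takes as long as a camera call. They do not tell look-alikes from the thing itself.
- nets.look_for(picture, thing): "point" ([x, y, z] in mm, in the coordinates of the camera as it stood for that picture, good to about 4 mm: the middle of the surface that is visible of it).
- nets.mark_of(picture, thing): "point" ([x, y, z] in mm, in the coordinates of the camera as it stood for that picture, good to about 4 mm: a listed point, or the origin of a listed thing).
The state is a dict: "t": time; "joints": joint angles; "qvel": joint speeds; "tau": joint torques, N m; "eef_pos": TCP position; "tcp_rot": TCP orientation; "ft_force": force on the tool from outside, world axes, zero at the start; "moment": the same for the moment, N m; "opening": opening from 0.0 (shut) to 1.0 (fully open).
Only numpy, scipy, OpenCV 4.12 (cv2) and the standard library are available. Lean on these libraries where they do the work, as an engineer would, in place of code of your own. Each camera call takes 0.05 s, during which the arm holds its last target. There are 200 camera calls.

## Task

The gearbox of the sole-finishing machine is due for an oil check: unscrew its filler cap, which takes several regrasped turns, and lift it clear of the neck. Set it down gently in the steel tray, standing open end down just as it sat on the gearbox, and let go. Leave the other things on the bench where they are.

Things in the scene. Friction and masses are not known exactly. Their poses are not given: they have to be found in the camera images.
- cap: Filler cap: hollow aluminium cap, open below, eight flat sides, 56 mm across flats (61 over corners), 38 mm high, side walls 3.5 mm thick, 0.12 to 0.25 kg. Origin: centre of its underside (open rim); z up along its axis; +x is normal to one flat (flats every 45 degrees). It turns with little force, has 1 to 2 mm vertical and 1.5 mm sideways play, and stays where it is left part-way.
- gearbox: Dark green gearbox fixed to the bench: casting 155 mm (x) by 125 mm (y), flat top 100 mm above the bench, grey motor on its +x side (below the top, reaching 193 mm from the origin). Origin: on the bench under the casting's middle. The threaded neck stands on the flat top, 20 mm from the middle towards -x. At the start the cap's underside is 2 mm above the flat top.
- neck_top (a point): Centre of the top of the gearbox's steel neck (vertical, 46 mm over the thread, 36 mm tall), 136 mm above the bench; inside the cap at first. Right-hand thread: the cap unscrews anticlockwise seen from above, rising 20 mm per turn; from its start it must turn about three quarters of a turn (4.2 to 5.1 rad) to come off the thread, then it lifts straight off.
- tray: Loose shallow open steel tray, 190 mm (x) by 170 mm (y), 22 mm high, walls and floor 3 mm thick, 0.7 kg. Origin: centre of its underside.
- hammer: Bystander: hammer, 240 mm long, lying on the bench along its own x. Origin: under its middle.
- brush: Bystander: brush, 190 mm long, lying on the bench along its own x. Origin: under its middle.
- jar: Bystander: jar with a black lid, 72 mm in diameter, 95 mm high, standing. Origin: centre of its underside.
- last: Bystander: wooden shoe last, 200 mm long, 70 mm wide, 75 mm high, lying along its own x. Origin: under its middle.
Not all that is in view belongs to the job. What is meant by the cap is not green, and is the smaller of those in its own colour.

How it is judged:
By the outcome, as a careful person would: the job done as asked, in the order asked, and still so for the second after the job is handed in, with the robot touching nothing.
It also fails if it takes over 70 s, if anything falls off the work surface, if the arm or the gripper's body presses on something with over 40 N, if the wrist force passes 120 N, or if a joint passes its speed limit or range.

## Working session

There is one attempt and no reset: what is moved stays moved. The work goes in short steps, Python scripts to look and compute and a tool call to move; the robot and the scene stay as the last step left them, time stands still between calls to the robot, and variables do not carry over. Pictures are saved under pics/ and viewed, about 8 in all and at most 12, crops included, and the job is handed in when it is done.

Besides the shell and the picture viewer there is one more tool, called after "Call:" as name([rows], argument=value, ...), one row to a line, values as JSON. apply_moves: Moves the arm, as the interface text tells. Its arguments: {"type":"object","properties":{"increments":{"type":"array"}},"required":["increments"]}

```bash
ls; mkdir -p pics
cat > h.py <<'E'
import numpy as np, cv2
from cell import readout, read_camera, env, nets
def Rt(p): return cv2.Rodrigues(np.array(p["rvec"],float))[0], np.array(p["tvec"],float).ravel()
def w(p,c): R,t=Rt(p); return R.T@(np.array(c)-t)
def f(p): return p["img"].shape[0]/2/np.tan(np.radians(p["vfov"])/2)
def px(p,X): R,t=Rt(p); c=R@np.array(X,float)+t; return np.array([p["cx"],p["cy"]])+f(p)*c[:2]/c[2]
def ray(p,u,z):
    R,t=Rt(p); d=R.T@np.array([(u[0]-p["cx"])/f(p),(u[1]-p["cy"])/f(p),1]); o=-R.T@t
    return o+d*(z-o[2])/d[2]
def save(p,n): cv2.imwrite(f"pics/{n}.png",p["img"][...,::-1])
E
python3 - <<'E'
from h import *
print(env.grip_point_offset, readout.state())
ims=[]
for c in("top","side"):
    p=read_camera(c); ims.append(p["img"])
    R,t=Rt(p); print(c,p["vfov"],p["cx"],p["cy"],"campos",(-R.T@t).round())
    save(p,c+"0")
    for th in("cap","gearbox","neck_top","tray","hammer","brush","jar","last"):
        for fn in("look_for","mark_of"):
            for d in getattr(nets,fn)(p,th)[:4]:
                W=w(p,d["point"]); print(th,fn,round(d["confidence"],2),W.round(1),px(p,W).round())
E
```

```text
pics
18.8 {'t': 0.0, 'joints': array([-1.24859038e+00,  4.91533951e-01,  1.55943730e+00,  3.10772417e-06,
        1.09170828e+00, -1.05538377e-01]), 'qvel': array([ 1.68810850e-03, -6.47622089e-04, -1.03926877e-05, -1.55358414e-04,
       -1.81243531e-03,  2.40565958e-03]), 'tau': array([ 3.04114415e-03, -6.12641215e+01, -2.58191693e+01,  6.94326544e-02,
        4.82929498e-02, -1.00283169e-04]), 'eef_pos': array([ 259.24191979, -568.43463017,  214.08184432]), 'tcp_rot': array([-1.57187686e+00,  1.17235156e-04, -2.71384983e+00]), 'ft_force': array([ 0.50828207, -0.34650008,  0.25038739]), 'moment': array([-0.03171759, -0.01918168, -0.03433337]), 'opening': 1.0060160171605343}
top 52.243037409516724 252.07045863364252 192.12722909426157 campos [ 331.    5. 1357.]
cap look_for 0.88 [493.9 220.7 143.5] [180. 188.]
cap look_for 0.75 [508.2  40.3  43.8] [238. 188.]
cap look_for 0.49 [337.9 198.9  37.8] [191. 239.]
cap mark_of 0.82 [494.3 224.9 105.6] [181. 190.]
cap mark_of 0.56 [514.7  36.6  -3.2] [240. 188.]
cap mark_of 0.48 [340.7 201.2   2.2] [192. 238.]
gearbox look_for 0.69 [546.  1
[... 1520 characters left out ...]
.8    8. ] [287. 166.]
tray mark_of 0.68 [ 460.9 -238.     6.3] [303. 171.]
hammer look_for 0.61 [ 300.3 -450.5   26.3] [368. 159.]
hammer mark_of 0.82 [ 337.8 -462.1   -1.2] [361. 158.]
hammer mark_of 0.25 [515.1 221.2   4.2] [209. 232.]
brush look_for 0.7 [381.4 461.7  85.3] [177. 287.]
brush look_for 0.62 [636.1 446.5  18.1] [137. 249.]
brush mark_of 0.56 [617.3 446.8  -2.3] [141. 255.]
jar look_for 0.71 [379.2 460.2  85.3] [178. 287.]
jar look_for 0.66 [ 520.6 -209.1   10.3] [287. 166.]
jar look_for 0.4 [510.9 228.2  94.3] [205. 219.]
jar mark_of 0.85 [396.2 455.5   2.6] [180. 295.]
last look_for 0.57 [ 647.4 -418.6   45.1] [298. 120.]
last mark_of 0.72 [ 620.9 -443.5    6.3] [306. 127.]
```

Run:
```python
import cv2,numpy as np
a=cv2.imread("pics/top0.png"); b=cv2.imread("pics/side0.png")
A=cv2.resize(a[100:300,90:410],(800,500),interpolation=3)
cv2.imwrite("pics/v1.png",A)
c=cv2.resize(a[150:260,150:270],None,fx=3.3,fy=3.3,interpolation=3); d=cv2.resize(b[170:280,175:295],None,fx=3.3,fy=3.3,interpolation=3)
cv2.imwrite("pics/v2.png",np.hstack([c,d]))
```

```text
(no output)
```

View pics/v1.png

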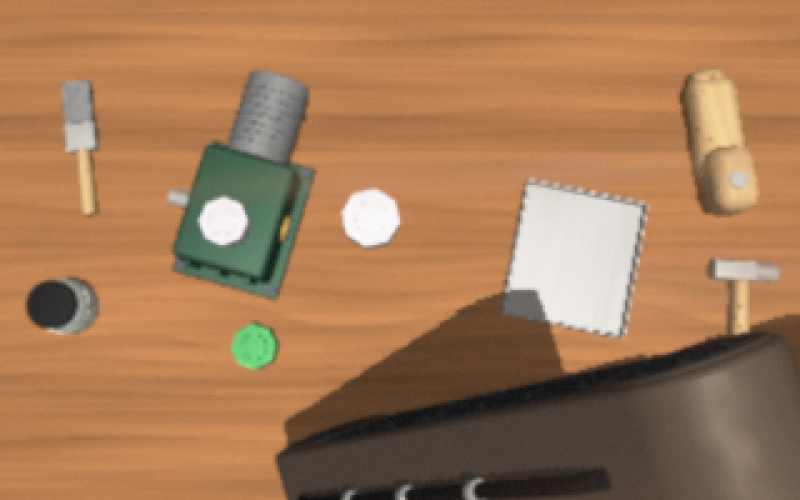

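View pics/v2.png

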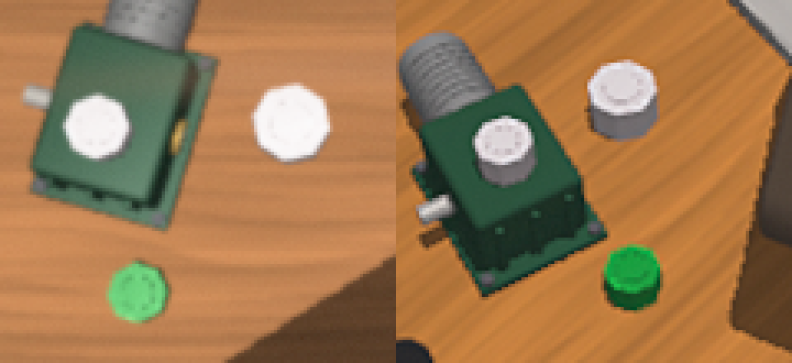

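The candidates (top-view pixels) are the white cap on the gearbox (180,188), a larger white one on the bench (238,188) and a green one (192,239). The crop confirms that the gearbox cap is the one meant: it is not green, it is the smaller of the two white ones, and it sits on the neck. Next I fit its pose.

```bash
cat > fit.py <<'E'
from h import *
from scipy.optimize import minimize
def fitcap(pics,x0,z0,thr=0.35,S=8,half=22):
    obs=[]
    for p in pics:
        c=px(p,[x0[0],x0[1],z0+19]).round().astype(int)
        im=p["img"][c[1]-half:c[1]+half,c[0]-half:c[0]+half].astype(np.float32)
        m=im[...,0]/(im.max())
        m=np.clip((im[...,0]-60)/70,0,1)
        obs.append((p,c-half,m))
    a=np.radians(22.5+45*np.arange(8)); r=28/np.cos(np.pi/8)
    def cost(v,pic=None):
        e=0
        for i,(p,o,m) in enumerate(obs):
            if pic is not None and i!=pic: continue
            pts=[(px(p,[v[0]+r*np.cos(k+v[2]),v[1]+r*np.sin(k+v[2]),z])-o+.5)*S-.5 for z in(z0,z0+38) for k in a]
            h=cv2.convexHull(np.array(pts,np.float32))
            M=np.zeros((2*half*S,)*2,np.uint8); cv2.fillPoly(M,[(h*16).round().astype(np.int32)],255,shift=4)
            M=cv2.resize(M,(2*half,)*2,interpolation=cv2.INTER_AREA)/255.
            e+=np.abs(M-m).sum()
        return e
    return cost,obs
E
python3 - <<'E'
from fit import *
pics=[read_camera("top"),read_camera("side")]
cost,obs=fitcap(pics,[497,224],102)
cv2.imwrite("pics/m.png",cv2.resize(np.hstack([np.vstack([o[2]*255,pics[i]["img"][o[1][1]:o[1][1]+44,o[1][0]:o[1][0]+44,0]]) for i,o in enumerate(obs)]).astype(np.uint8),None,fx=5,fy=5,interpolation=0))
for pic in(None,0,1):
  for y0 in np.radians(np.arange(-20,25,7.5)):
    r=minimize(cost,[497,224,y0],args=(pic,),method="Nelder-Mead",options=dict(initial_simplex=[[497,224,y0],[500,224,y0],[497,227,y0],[497,224,y0+.1]]))
    print(pic,round(r.fun,1),r.x[:2].round(1),np.degrees(r.x[2]).round(1))
# gearbox yaw / tray from nets marks
p=pics[0]
E
```

```text
None 1197.5 [500.1 223.7] -24.7
None 1197.2 [500.  223.8] -25.7
None 1203.9 [500.1 223.8] -6.3
None 1204.7 [500.1 223.6] 6.3
None 1198.0 [500.1 224.2] 19.6
None 1197.9 [499.9 224. ] 21.1
0 703.9 [498.  226.3] -19.3
0 703.9 [498.4 226.9] -18.6
0 704.3 [498.7 227. ] -14.1
0 707.7 [497.6 226.4] 5.6
0 706.4 [498.1 227.2] 15.4
0 704.0 [498.9 226.4] 20.6
1 479.9 [500.6 222.3] -21.5
1 484.6 [500.6 222.4] -9.9
1 485.2 [500.7 222.6] 1.7
1 479.6 [500.6 222.3] 19.1
1 479.4 [500.8 222.5] 19.8
1 479.9 [500.5 222.2] 22.2
```

View pics/m.png

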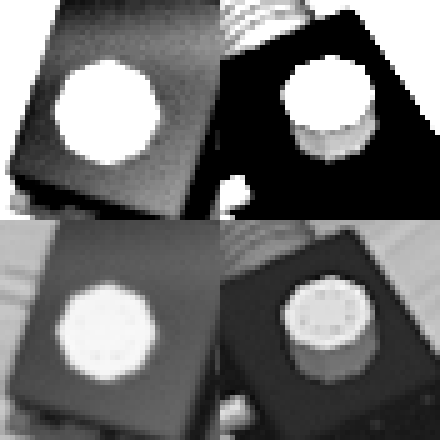

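The mask shows a clean octagon, centred at about (499.5, 224.5) with a flat at about 21°. Next I move over it.

Call:
apply_moves([
  [[-5.2,-0.4,-3.5],[0,0,0],9.5],
  [[-5.2,-0.4,-3.5],[0,0,0],9.5],
  [[-5.2,-0.4,-3.5],[0,0,0],9.5],
  [[-5.2,-0.4,-3.5],[0,0,0],9.5],
  [[-5.2,-0.4,-3.5],[0,0,0],9.5],
])

```text
t: 2.42
eef_pos: [422.9, -302.6, 234.1]
tcp_rot: [-1.57, 0.0, -2.721]
ft_force: [-0.4, -0.7, -0.1]
opening: 0.996
```

Call:
apply_moves([
  [[-3.2,0,-4.9],[0,0,0],9.5],
  [[-3.2,0,-4.9],[0,0,0],9.5],
  [[-3.2,0,-4.9],[0,0,0],9.5],
  [[-3.2,0,-4.9],[0,0,0],9.5],
  [[-3.2,0,-4.9],[0,0,0],9.5],
])

```text
t: 3.05
eef_pos: [470.7, -4.5, 234.9]
tcp_rot: [-1.567, 0.003, -2.721]
ft_force: [0.9, -0.3, -0.3]
opening: 1.002
```

Call:
apply_moves([
  [[-3.0,0,-4.9],[0,0,0],9.5],
  [[-3.0,0,-4.9],[0,0,0],9.5],
  [[-3.0,0,-4.9],[0,0,0],9.5],
  [[-3.0,0,-4.9],[0,0,0],9.5],
  [[0,0,0],[0,10,0],9.5],
])

```text
t: 3.68
eef_pos: [500.2, 235.0, 235.3]
tcp_rot: [-1.568, 0.007, -2.894]
ft_force: [-0.1, -1.5, 0.2]
opening: 1.002
```

Call:
apply_moves([
  [[0,1.5,0],[0,10,0],9.5],
  [[0,1.5,0],[0,10,0],9.5],
  [[0,1.5,0],[0,10,0],9.5],
  [[0,1.5,0],[0,8,0],9.5],
  [[0,0,0],[0,0,0],9.5],
])

```text
t: 4.3
eef_pos: [500.5, 236.6, 173.9]
tcp_rot: [-1.573, 0.008, 2.706]
ft_force: [-0.4, 1.4, 0.7]
opening: 0.999
```

```bash
cat > goto.py <<'E'
import sys
from h import *
from scipy.spatial.transform import Rotation as Ro
s=readout.state(); R=Ro.from_euler("xyz",s["tcp_rot"])
tx,ty,tz,yaw=map(float,sys.argv[1:5])
T=Ro.from_euler("xyz",[-np.pi/2,0,np.radians(yaw)])
print("pos",s["eef_pos"].round(1),"rot",np.degrees(s["tcp_rot"]).round(1),"q6",s["joints"][5].round(3),"op",s["opening"].round(3),"t",s["t"])
print("shift cm",(R.inv().apply(np.array([tx,ty,tz])-s["eef_pos"])/10).round(2),"turn deg",np.degrees((R.inv()*T).as_rotvec()).round(1))
E
python3 goto.py 499.5 224.5 106 -204
```

```text
Traceback (most recent call last):
  File "goto.py", line 7, in <module>
    print("pos",s["eef_pos"].round(1),"rot",np.degrees(s["tcp_rot"]).round(1),"q6",s["joints"][5].round(3),"op",s["opening"].round(3),"t",s["t"])
                                                                                                                ^^^^^^^^^^^^^^^^^^
AttributeError: 'float' object has no attribute 'round'
```

```bash
sed -i 's/s\["opening"\].round(3)/round(s["opening"],3)/' goto.py; python3 goto.py 499.5 224.5 106 -204
```

```text
pos [500.5 236.6 173.9] rot [-90.1   0.5 155.1] q6 2.333 op 0.999 t 4.3
shift cm [-0.36  6.79  1.16] turn deg [ 0.1 -0.9 -0.5]
```

Call:
apply_moves([
  [[-0.36,0,1.16],[0,-0.9,-0.5],9.5],
  [[0,1.7,0],[0,0,0],9.5],
  [[0,1.7,0],[0,0,0],9.5],
  [[0,1.7,0],[0,0,0],9.5],
  [[0,1.5,0],[0,0,0],9.5],
])

```text
t: 4.92
eef_pos: [501.3, 225.1, 110.8]
tcp_rot: [-1.578, 0.005, 2.741]
ft_force: [-0.0, -0.6, 0.2]
opening: 0.999
```

```bash
python3 goto.py 499.5 224.5 106 -204
python3 - <<'E'
from h import *
t=read_camera("top");s=read_camera("side")
o=[]
for p in(t,s):
    c=px(p,[500,224,120]).round().astype(int); o.append(cv2.resize(p["img"][c[1]-40:c[1]+40,c[0]-40:c[0]+40,::-1],(400,400),interpolation=3))
cv2.imwrite("pics/v3.png",np.hstack(o))
E
```

```text
pos [501.3 225.1 110.8] rot [-90.4   0.3 157.1] q6 2.269 op 0.999 t 4.925
shift cm [0.15 0.48 0.13] turn deg [ 0.4  1.1 -0.3]
```

View pics/v3.png

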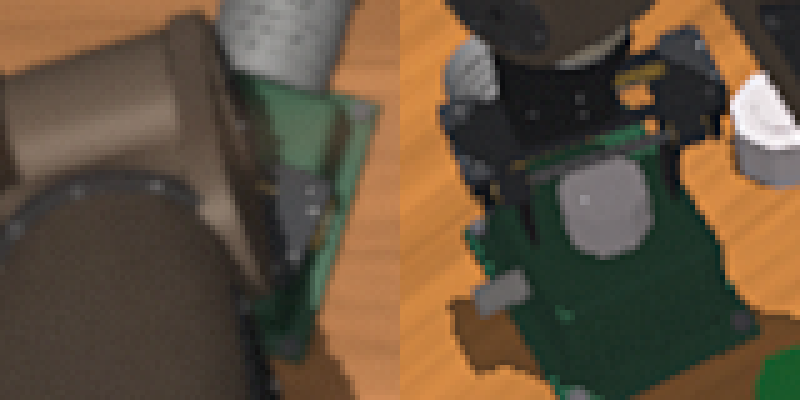

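The fingers straddle the cap in the side view (cap at about (605,205) of the crop). I go down a little and close.

Call:
apply_moves([
  [[0.15,0.3,0.13],[0.4,1.0,-0.3],9.5],
  [[0,0,0],[0,0,0],7],
  [[0,0,0],[0,0,0],5],
  [[0,0,0],[0,0,0],5],
  [[0,0,0],[0,0,0],5],
])

```text
t: 5.65
eef_pos: [499.5, 224.6, 108.5]
tcp_rot: [-1.571, -0.001, 2.723]
ft_force: [-0.3, 0.0, 0.2]
opening: 0.635
```

```bash
python3 goto.py 499.5 224.5 106 -204; python3 -c "
from h import *
s=readout.state();print(s['ft_force'],s['moment'])"
```

```text
pos [499.5 224.6 108.5] rot [-9.00e+01 -1.00e-01  1.56e+02] q6 2.29 op 0.635 t 5.65
shift cm [-0.01  0.25  0.01] turn deg [-0.   0.   0.1]
[-0.31687839  0.04476354  0.21613678] [ 0.11943813  0.0288515  -0.02556861]
```

Call:
apply_moves([
  [[0,0,0],[0,0,0],4.5],
  [[0,0,0],[0,0,0],4.5],
  [[0,0,0],[0,0,0],4.5],
  [[0,0,0],[0,0,0],4.5],
  [[0,0,0],[0,0,0],4.5],
])

```text
t: 6.28
eef_pos: [499.3, 224.2, 108.6]
tcp_rot: [-1.57, -0.001, 2.723]
ft_force: [0.4, -1.8, -0.1]
opening: 0.587
```

Call:
apply_moves([
  [[0,-0.055,0],[0,-10,0],4.5],
  [[0,-0.055,0],[0,-10,0],4.5],
  [[0,-0.055,0],[0,-10,0],4.5],
  [[0,-0.055,0],[0,-10,0],4.5],
  [[0,-0.055,0],[0,-10,0],4.5],
])

```text
t: 6.9
eef_pos: [499.3, 225.1, 110.4]
tcp_rot: [-1.572, -0.001, -2.661]
ft_force: [1.5, 4.0, -1.5]
opening: 0.589
```

```bash
python3 goto.py 499.5 224.3 111.4 -154
```

```text
pos [499.3 225.1 110.4] rot [-9.010e+01 -1.000e-01 -1.525e+02] q6 1.391 op 0.589 t 6.9
shift cm [ 0.01 -0.1   0.08] turn deg [0.1 1.5 0.1]
```

Call:
apply_moves([
  [[0,-0.09,0.04],[0,-10,0],4.5],
  [[0,-0.08,0.02],[0,-10,0],4.5],
  [[0,-0.08,0],[0,-10,0],4.5],
  [[0,-0.07,0],[0,-10,0],4.5],
  [[0,-0.07,0],[0,-10,0],4.5],
])

```text
t: 7.52
eef_pos: [497.4, 228.7, 113.1]
tcp_rot: [-1.578, 0.006, -1.762]
ft_force: [-2.9, 2.9, -3.3]
opening: 0.588
```

```bash
python3 goto.py 499.4 224.4 114.2 -104
```

```text
pos [497.4 228.7 113.1] rot [ -90.4    0.3 -100.9] q6 0.489 op 0.588 t 7.525
shift cm [ 0.39 -0.12  0.28] turn deg [ 0.4  3.1 -0.3]
```

Call:
apply_moves([
  [[0.2,-0.1,0.15],[0.2,0,-0.2],4.5],
  [[0.15,0,0.1],[0.1,0,0],4.5],
  [[0,0,0],[0,0,0],4.5],
  [[0,0,0],[0,0,0],4.5],
  [[0,0,0],[0,0,0],4.5],
])

```text
t: 8.15
eef_pos: [497.0, 227.8, 112.9]
tcp_rot: [-1.578, 0.005, -1.766]
ft_force: [-1.1, -0.8, -2.8]
opening: 0.587
```

```bash
python3 goto.py 499.4 224.4 114.2 -104
python3 - <<'E'
from h import *
print(readout.state()["ft_force"])
for c in("top","side"):
    p=read_camera(c)
    for d in nets.mark_of(p,"cap"): print(c,round(d["confidence"],2),w(p,d["point"]).round(1))
c=px(p,[500,224,120]).round().astype(int); cv2.imwrite("pics/v4.png",cv2.resize(p["img"][c[1]-40:c[1]+40,c[0]-40:c[0]+40,::-1],(480,480),interpolation=3))
E
```

```text
pos [497.  227.8 112.9] rot [ -90.4    0.3 -101.2] q6 0.492 op 0.587 t 8.15
shift cm [ 0.29 -0.13  0.3 ] turn deg [ 0.4  2.8 -0.3]
[-1.10250375 -0.78563351 -2.76272016]
top 0.73 [514.4  36.8  -2.9]
side 0.75 [515.4  42.7   1.7]
side 0.75 [343.7 200.6   1.3]
side 0.49 [503.3 223.2 109.9]
```

View pics/v4.png

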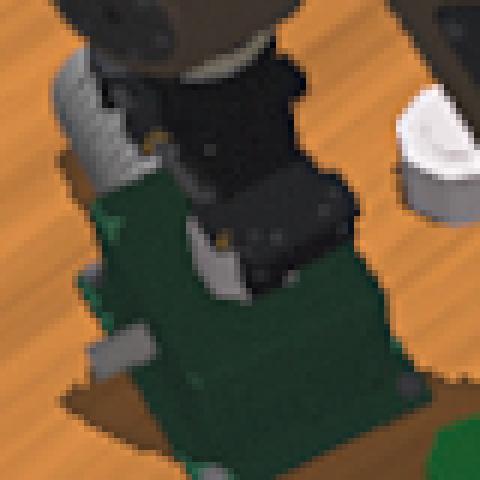

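The TCP's drift matches an orbit around a neck axis at about (496.8, 225.3), so I am gripping 2.7 mm off along the pads. I regrasp centred and rewind 45° at the same time.

Call:
apply_moves([
  [[0,0,0],[0,0,0],7.5],
  [[0,0,0],[0,0,0],9],
  [[0,0,0],[0,0,0],9],
  [[0.27,0,0],[0.2,9,-0.2],9],
  [[0,0,0],[0,9,0],9],
])

```text
t: 8.98
eef_pos: [497.0, 225.1, 113.5]
tcp_rot: [-1.573, 0.001, -2.088]
ft_force: [-0.3, 0.1, 0.9]
opening: 0.941
```

Call:
apply_moves([
  [[0,0,0],[0,9,0],9],
  [[0,0,0],[0,9,0],9],
  [[0,0,0],[0,9,0],9],
  [[0,0,0],[0,0,0],9],
  [[0,0,0],[0,0,0],9],
])

```text
t: 9.6
eef_pos: [497.2, 225.1, 113.9]
tcp_rot: [-1.574, 0.001, -2.571]
ft_force: [-0.2, -0.9, 0.2]
opening: 0.943
```

```bash
python3 goto.py 496.8 225.3 113.5 -146.2
```

```text
pos [497.2 225.1 113.9] rot [ -90.2    0.  -147.3] q6 1.3 op 0.943 t 9.6
shift cm [ 0.03  0.04 -0.04] turn deg [ 0.2 -1.1 -0. ]
```

Call:
apply_moves([
  [[0,0,0],[0.2,-1,0],6.5],
  [[0,0,0],[0,0,0],4.5],
  [[0,0,0],[0,0,0],4.5],
  [[0,0,0],[0,0,0],4.5],
  [[0,0,0],[0,0,0],4.5],
])

```text
t: 10.22
eef_pos: [497.3, 225.2, 114.0]
tcp_rot: [-1.57, 0.001, -2.548]
ft_force: [-0.4, 0.9, 0.4]
opening: 0.587
```

Call:
apply_moves([
  [[0,0,0],[0,0,0],4.5],
  [[0,0,0],[0,0,0],4.5],
  [[0,-0.07,0],[0,-10,0],4.5],
  [[0,-0.07,0],[0,-10,0],4.5],
  [[0,-0.07,0],[0,-10,0],4.5],
])

```text
t: 10.85
eef_pos: [497.1, 225.4, 115.8]
tcp_rot: [-1.57, 0.001, -2.01]
ft_force: [-0.3, 4.0, -0.7]
opening: 0.59
```

Call:
apply_moves([
  [[0,-0.07,0],[0,-10,0],4.5],
  [[0,-0.07,0],[0,-10,0],4.5],
  [[0,-0.07,0],[0,-10,0],4.5],
  [[0,-0.07,0],[0,-10,0],4.5],
  [[0,-0.07,0],[0,-10,0],4.5],
])

```text
t: 11.48
eef_pos: [495.9, 226.3, 118.6]
tcp_rot: [-1.572, 0.002, -1.108]
ft_force: [-2.2, 1.8, -0.7]
opening: 0.589
```

```bash
python3 goto.py 496.8 225.3 118 -66
```

```text
pos [495.9 226.3 118.6] rot [-90.1   0.1 -63.5] q6 -0.158 op 0.589 t 11.475
shift cm [0.13 0.06 0.04] turn deg [ 0.1  2.5 -0.1]
```

Call:
apply_moves([
  [[0.05,-0.06,0.02],[0,-10,0],4.5],
  [[0.03,-0.06,0],[0,-10,0],4.5],
  [[0,-0.06,0],[0,-10,0],4.5],
  [[0,-0.06,0],[0,-10,0],4.5],
  [[0,-0.06,0],[0,-10,0],4.5],
])

```text
t: 12.1
eef_pos: [493.9, 226.1, 121.4]
tcp_rot: [-1.571, 0.008, -0.207]
ft_force: [-2.3, -1.2, 1.0]
opening: 0.587
```

Call:
apply_moves([
  [[0,-0.06,0],[0,-10,0],4.5],
  [[0,-0.06,0],[0,-10,0],4.5],
  [[0,-0.06,0],[0,-10,0],4.5],
  [[0,-0.06,0],[0,-10,0],4.5],
  [[0,-0.06,0],[0,-10,0],4.5],
])

```text
t: 12.72
eef_pos: [492.7, 224.4, 124.3]
tcp_rot: [-1.565, 0.009, 0.695]
ft_force: [-0.5, -3.1, -0.1]
opening: 0.589
```

```bash
python3 goto.py 496.8 225.3 125 40
```

```text
pos [492.7 224.4 124.3] rot [-89.7   0.5  39.8] q6 -1.963 op 0.589 t 12.725
shift cm [ 0.37 -0.07 -0.19] turn deg [-0.3 -0.2 -0.5]
```

Call:
apply_moves([
  [[0,-0.06,0],[0,-10,0],4.5],
  [[0,-0.06,0],[0,-10,0],4.5],
  [[0,-0.06,0],[0,-8,0],4.5],
  [[0,-0.15,0],[0,0,0],4.5],
  [[0,-0.2,0],[0,0,0],4.5],
])

```text
t: 13.35
eef_pos: [493.0, 223.0, 129.3]
tcp_rot: [-1.562, 0.007, 1.197]
ft_force: [0.6, -0.5, -1.1]
opening: 0.592
```

Call:
apply_moves([
  [[0,-0.3,0],[0,0,0],4.5],
  [[0,-0.3,0],[0,0,0],4.5],
  [[0,-0.3,0],[0,0,0],4.5],
  [[0,-0.3,0],[0,0,0],4.5],
  [[0,0,0],[0,0,0],4.5],
])

```text
t: 13.98
eef_pos: [492.9, 223.2, 142.4]
tcp_rot: [-1.562, 0.007, 1.194]
ft_force: [-0.4, 0.1, -2.8]
opening: 0.588
```

```bash
python3 goto.py 496.8 225.3 200 68
python3 - <<'E'
from h import *
p=read_camera("side")
print(readout.state()["ft_force"].round(1),readout.state()["moment"].round(2))
c=px(p,[500,224,120]).round().astype(int); cv2.imwrite("pics/v5.png",cv2.resize(p["img"][c[1]-40:c[1]+40,c[0]-40:c[0]+40,::-1],(480,480),interpolation=3))
E
```

```text
pos [492.9 223.2 142.4] rot [-89.5   0.4  68.4] q6 -2.461 op 0.588 t 13.975
shift cm [ 0.29 -5.77 -0.23] turn deg [-0.5  0.4 -0.4]
[ 0.9  0.3 -2.5] [ 0.11 -0.05 -0.  ]
```

View pics/v5.png

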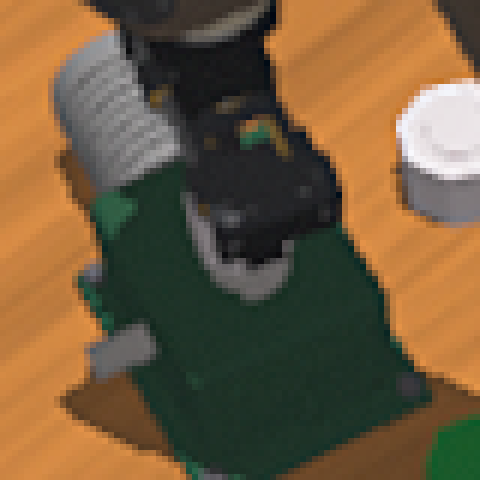

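The lift is clean, and the force of about -2.5 N matches the cap's weight. I lift on well clear, then carry it to the tray.

Call:
apply_moves([
  [[0,-1,0],[0,0,0],4.5],
  [[0,-1.5,0],[0,0,0],4.5],
  [[0,-1.5,0],[0,0,0],4.5],
  [[0,-1.5,0],[0,0,0],4.5],
  [[0,-1,0],[0,0,0],4.5],
])

```text
t: 14.65
eef_pos: [493.7, 223.5, 212.2]
tcp_rot: [-1.562, 0.007, 1.193]
ft_force: [-0.1, 1.0, -2.0]
opening: 0.588
```

```bash
python3 goto.py 461 -239 200 0
python3 - <<'E'
from h import *
for c in("top","side"):
    p=read_camera(c); save(p,c+"6")
    for n in("cap","tray","neck_top"):
      for d in nets.mark_of(p,n): print(c,n,round(d["confidence"],2),w(p,d["point"]).round(1))
c=px(p,[500,224,120]).round().astype(int); cv2.imwrite("pics/v6.png",cv2.resize(p["img"][c[1]-50:c[1]+40,c[0]-50:c[0]+50,::-1],None,fx=5,fy=5,interpolation=3))
E
```

```text
pos [493.7 223.5 212.2] rot [-89.5   0.4  68.4] q6 -2.461 op 0.588 t 14.65
shift cm [-44.19   1.41 -14.02] turn deg [-0.2 68.4 -0.7]
top cap 0.87 [510.2  38.5  -1. ]
top cap 0.45 [340.1 203.1  -1.8]
top cap 0.45 [494.3 224.7 135. ]
top tray 0.58 [ 460.2 -243.6    1.6]
top neck_top 0.74 [615.3 443.5   1. ]
top neck_top 0.65 [495.6 224.3 139.7]
side cap 0.82 [341.8 202.1  -0.9]
side neck_top 0.69 [496.8 224.7 139.8]
```

View pics/v6.png

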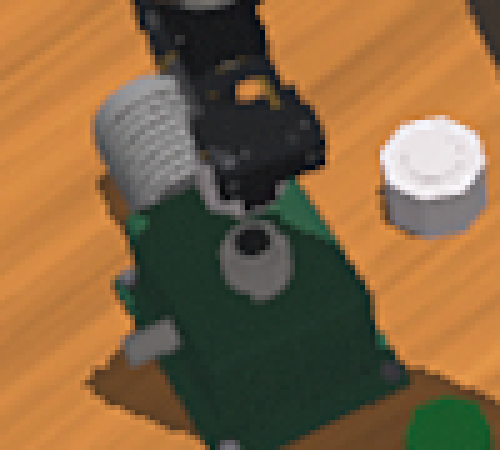

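Call:
apply_moves([
  [[0,0,0],[0,10,0],4.5],
  [[0,0,0],[0,10,0],4.5],
  [[0,0,0],[0,10,0],4.5],
  [[0,0,0],[0,10,0],4.5],
  [[0,0,0],[0,10,0],4.5],
])

```text
t: 15.68
eef_pos: [492.7, 223.1, 207.9]
tcp_rot: [-1.571, 0.018, 0.294]
ft_force: [0.9, 0.1, -3.1]
opening: 0.588
```

Call:
apply_moves([
  [[0,0,0],[0,10,0],4.5],
  [[0,0,0],[0,8,0],4.5],
  [[-0.4,0,-5],[0,0,0],4.5],
  [[-0.4,0,-5],[0,0,0],4.5],
  [[-0.4,0,-5],[0,0,0],4.5],
])

```text
t: 16.3
eef_pos: [475.3, 72.4, 206.8]
tcp_rot: [-1.577, 0.02, -0.029]
ft_force: [0.9, -0.1, -2.4]
opening: 0.589
```

```bash
python3 goto.py 461 -240 205 0
```

```text
pos [475.3  72.4 206.8] rot [-90.4   1.1  -1.7] q6 -1.521 op 0.589 t 16.3
shift cm [ -0.52   0.39 -31.26] turn deg [ 0.4 -1.7 -1.1]
```

Call:
apply_moves([
  [[-0.1,0,-5.2],[0.4,-1.7,-1.1],4.5],
  [[-0.1,0,-5.2],[0,0,0],4.5],
  [[-0.1,0,-5.2],[0,0,0],4.5],
  [[-0.1,0,-5.2],[0,0,0],4.5],
  [[-0.1,0,-5.2],[0,0,0],4.5],
])

```text
t: 16.92
eef_pos: [467.5, -195.8, 206.0]
tcp_rot: [-1.569, 0.001, 0.002]
ft_force: [1.3, 0.1, -2.9]
opening: 0.585
```

Call:
apply_moves([
  [[0,0,-5],[0,0,0],4.5],
  [[0,2.5,0],[0,0,0],4.5],
  [[0,2.5,0],[0,0,0],4.5],
  [[0,2.5,0],[0,0,0],4.5],
  [[0,0,0],[0,0,0],4.5],
])

```text
t: 17.55
eef_pos: [466.5, -251.8, 127.3]
tcp_rot: [-1.569, 0.003, -0.004]
ft_force: [-0.6, 0.4, -1.5]
opening: 0.586
```

```bash
python3 goto.py 461 -241 15 0;python3 - <<'E'
from h import *
ims=[]
for c in("top","side"):
    p=read_camera(c); c=px(p,[461,-241,40]).round().astype(int); ims.append(cv2.resize(p["img"][c[1]-50:c[1]+50,c[0]-50:c[0]+50,::-1],(400,400),interpolation=3))
    print(c-50,[px(p,[461+a,-241+b,22]).round() for a,b in((0,0),)])
    for d in nets.mark_of(p,"tray")+nets.mark_of(p,"cap"): print(round(d["confidence"],2),w(p,d["point"]).round(1))
cv2.imwrite("pics/v7.png",np.hstack(ims))
E
```

```text
pos [ 466.5 -251.8  127.3] rot [-89.9   0.1  -0.2] q6 -2.187 op 0.586 t 17.55
shift cm [-0.52 11.23  1.06] turn deg [-0.1 -0.2 -0.1]
[271 152] [array([321., 203.])]
0.81 [ 461.  -237.2    3.1]
0.84 [514.1  38.9  -3.2]
0.68 [ 6.243e+02 -4.367e+02 -2.000e-01]
[254 115] [array([304., 168.])]
0.62 [516.1  44.9   0.6]
0.58 [338.3 202.4  -3.1]
```

View pics/v7.png

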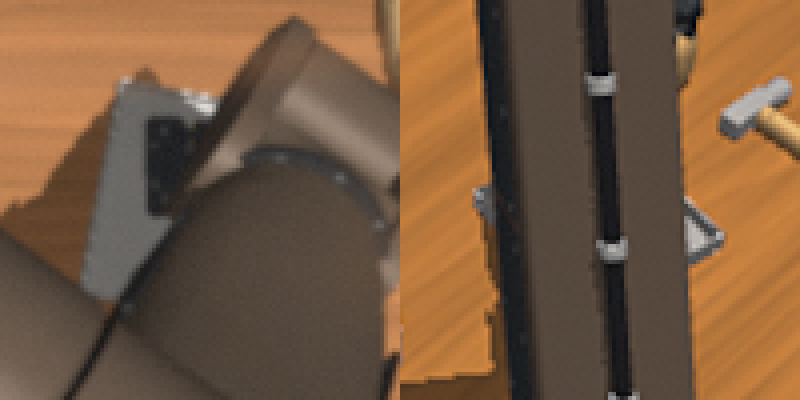

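The arm hides the cap, but the tray lies under the gripper as measured. I go down to about 25 mm, then creep.

Call:
apply_moves([
  [[-0.5,1.5,1.1],[0,0,0],4.5],
  [[0,2.5,0],[0,0,0],4.5],
  [[0,2.5,0],[0,0,0],4.5],
  [[0,2.2,0],[0,0,0],4.5],
  [[0,1,0],[0,0,0],4.5],
])

```text
t: 18.48
eef_pos: [465.3, -242.5, 34.6]
tcp_rot: [-1.577, -0.009, -0.003]
ft_force: [0.5, 0.7, -1.7]
opening: 0.587
```

```bash
python3 goto.py 461 -240 11 0; python3 -c "
from h import *
print(readout.state()['ft_force'].round(1))"
```

```text
pos [ 465.3 -242.5   34.6] rot [-90.4  -0.5  -0.1] q6 -2.175 op 0.587 t 18.475
shift cm [-0.45  2.36  0.26] turn deg [ 0.4 -0.1  0.5]
[ 0.5  0.7 -1.7]
```

Call:
apply_moves([
  [[-0.4,0.6,0.2],[0.4,0,0.5],4.5],
  [[0,0.6,0],[0,0,0],4.5],
  [[0,0.4,0],[0,0,0],4.5],
  [[0,0.2,0],[0,0,0],4.5],
  [[0,0.1,0],[0,0,0],4.5],
])

```text
t: 19.1
eef_pos: [462.0, -240.9, 16.2]
tcp_rot: [-1.571, -0.002, -0.003]
ft_force: [-0.1, 0.1, -1.9]
opening: 0.586
```

```bash
python3 goto.py 461 -240 11 0; python3 -c "
from h import *
print(readout.state()['ft_force'].round(1))"
```

```text
pos [ 462.  -240.9   16.2] rot [-90.   -0.1  -0.1] q6 -2.178 op 0.586 t 19.1
shift cm [-0.1   0.52  0.09] turn deg [ 0.  -0.1  0.1]
[-0.1  0.1 -1.9]
```

Call:
apply_moves([
  [[0,0.12,0],[0,0,0],4.5],
  [[0,0.12,0],[0,0,0],4.5],
  [[0,0.12,0],[0,0,0],4.5],
  [[0,0.1,0],[0,0,0],4.5],
  [[0,0.1,0],[0,0,0],4.5],
])

```text
t: 19.73
eef_pos: [462.4, -241.1, 11.4]
tcp_rot: [-1.572, -0.003, -0.003]
ft_force: [-1.1, 3.4, 17.3]
opening: 0.59
```

The cap is on the floor (17 N). I ease off, then open.

Call:
apply_moves([
  [[0,-0.05,0],[0,0,0],4.5],
  [[0,0,0],[0,0,0],4.5],
  [[0,0,0],[0,0,0],6.0],
  [[0,0,0],[0,0,0],7.0],
  [[0,0,0],[0,0,0],8.0],
])

```text
t: 20.35
eef_pos: [462.7, -241.3, 12.1]
tcp_rot: [-1.572, -0.004, -0.003]
ft_force: [-0.2, 0.3, 0.2]
opening: 0.786
```

Call:
apply_moves([
  [[0,0,0],[0,0,0],9],
  [[0,0,0],[0,0,0],9],
  [[0,0,0],[0,0,0],9],
  [[0,0,0],[0,0,0],9],
  [[0,-0.5,0],[0,0,0],9],
])

```text
t: 20.98
eef_pos: [462.5, -241.2, 17.0]
tcp_rot: [-1.572, -0.004, -0.003]
ft_force: [-0.0, -0.5, 0.3]
opening: 0.948
```

Call:
apply_moves([
  [[0,-1,0],[0,0,0],9],
  [[0,-2,0],[0,0,0],9],
  [[0,-3,0],[0,0,0],9],
  [[0,-4,0],[0,0,0],9],
  [[0,-4,0],[0,0,0],9],
])

```text
t: 21.6
eef_pos: [461.1, -240.4, 162.0]
tcp_rot: [-1.57, -0.001, -0.003]
ft_force: [-0.7, -0.3, -0.8]
opening: 0.947
```

Call:
apply_moves([
  [[0,-3,0],[0,0,0],9],
  [[0,-3,0],[0,0,0],9],
  [[0,0,5],[0,0,0],9],
  [[0,0,5],[0,0,0],9],
  [[0,0,5],[0,0,0],9],
])

```text
t: 22.22
eef_pos: [461.5, -89.3, 230.8]
tcp_rot: [-1.575, -0.01, -0.008]
ft_force: [0.3, -0.2, 1.0]
opening: 0.944
```

Call:
apply_moves([
  [[0,0,5],[0,0,0],9],
  [[0,0,5],[0,0,0],9],
  [[0,0,5],[0,0,0],9],
  [[0,0,5],[0,0,0],9],
  [[0,0,0],[0,0,0],9],
])

```text
t: 22.85
eef_pos: [461.0, 119.7, 234.1]
tcp_rot: [-1.575, -0.015, -0.005]
ft_force: [0.3, 0.7, 0.7]
opening: 0.947
```

Run:
```python
from h import *
ims=[]
for c in("top","side"):
    p=read_camera(c); save(p,c+"9"); q=px(p,[461,-241,40]).round().astype(int); ims.append(cv2.resize(p["img"][q[1]-50:q[1]+50,q[0]-50:q[0]+50,::-1],(400,400),interpolation=3))
    for n in("tray","cap","gearbox","jar","hammer","brush","last"):
      for d in nets.mark_of(p,n): print(c,n,round(d["confidence"],2),w(p,d["point"]).round(1))
cv2.imwrite("pics/v8.png",np.hstack(ims))
```

```text
top tray 0.83 [ 462.3 -243.     2.3]
top tray 0.17 [615.3 445.5   1.1]
top cap 0.59 [ 469.1 -245.3    4.9]
top cap 0.54 [511.5  38.2  -1.4]
top jar 0.87 [391.6 458.1  -2.1]
top hammer 0.88 [ 334.3 -461.2    0.5]
top brush 0.55 [616.5 443.6  -2.6]
top last 0.76 [ 626.1 -441.1    2.8]
side cap 0.85 [514.3  49.2   2. ]
side cap 0.75 [342.3 201.7  -1. ]
side gearbox 0.6 [513.4 220.7   1.9]
side jar 0.82 [398.5 452.    1.4]
side hammer 0.55 [ 339.3 -459.5    1.1]
side brush 0.76 [618.  445.5  -0.7]
```

View pics/v8.png

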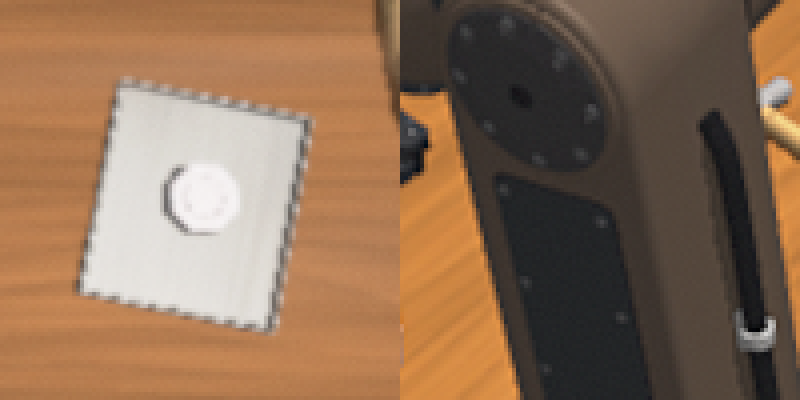

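The top view shows the cap upright and top side up in the tray (crop 205,197), with the tray unmoved. The arm is still and touches nothing, so I hand the job in.

```bash
python3 -c "
from h import *
print(env.job_done())"
```

```text
the job is handed in; nothing more can be done
None
```

I unscrewed the white filler cap from the gearbox neck, using two grasps and about 320° of turning. I then lifted it clear, lowered it into the steel tray and let go; the job was handed in at about 23 s.

**Choosing the cap:** there were three candidates. I took the smaller of the two white ones, which sat on the neck. The larger white cap and the green one were left alone.

**Last checks:**
- The top view shows the cap standing open end down near the middle of the tray, at about (469, -245) mm.
- The tray and the bystanders measured within the networks' error of where they started.
- The arm was clear of everything, with wrist force about 1 N. The highest reading I saw was 17 N, when the cap touched the tray floor.

**What went less well:**
- My first grasp was about 3 mm off the cap's axis, so the gripper drifted sideways while turning. I regrasped it on centre.
- The arm hid the tray from the side camera in the last picture, so the final placement rests on the top view and the force readings.

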